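Slide the baking tray under the cooling grid

ROBOT

A 7-joint arm with a two-finger parallel gripper is mounted at the origin on a cart in front of the work surface, level with it; the furniture and walls round the work are solid. World frame = base frame: x ahead of the robot, y to its left, z up, the work surface at z = 0. Lengths are in mm, angles in rad, forces in N, time in s.
With the tool pointing down it reaches from about 400 to 875 mm from the base axis. Payload 4.4 kg.
Tool frame: the origin (TCP) lies at the very end of the fingers, on their centre line; the grasp point (between the pads) lies 19 mm behind it; z points along the fingers, y is the line along which they close (so a half turn about z gives the same grasp; the last joint's range is limited). The gripper opens to 85 mm and grips with 20 to 120 N. Pads are 22 mm wide; open, the fingers measure 114 mm over their backs; the gripper's body (76 mm by 85 mm) begins 54 mm behind the grasp point. The pads swing forward as they close: fully open they stand 13 mm farther back than shut.
Start: joints at [-1.338, 0.628, 0.038, 1.517, -0.027, 0.996, -0.02], TCP at [191.319, 621.221, 231.313] pointing down, gripper open.
Joint ranges: [-3.06, 3.06], [-0.37, 2.12], [-1.25, 1.32], [0.18, 2.47], [-1.1, 4.24], [0.23, 1.98], [-2.94, 2.94]. Speed limits (rad/s): [2.57, 2.57, 3.14, 3.14, 3.14, 3.14, 3.14].

INTERFACE

Orientations are given as [roll, pitch, yaw] about the fixed x, y, z axes, in that order (R = Rz(yaw) Ry(pitch) Rx(roll)).
In Python, from cell import read_state, get_image, camera_info, finish_job gives the robot as it stands.
- The arm moves only by the tool play_rows, never from a script. Its argument "deltas" is one flat list of numbers, 7 for each row, row after row: the shift along the tool's x, y, z in mm, then the turn, a rotation vector about the tool's x, y, z in rad, then the opening, from 0 (shut) to 1 (fully open). In form: [dx, dy, dz, ax, ay, az, grip, dx, dy, dz, ax, ay, az, grip, ...]. A call has 1 to 10 rows; each row is the pose to reach, as a shift and turn from the pose commanded when the call began, along the tool's axes at that moment; what a row does not reach only later rows make up. A row lasts 1/8 s, in which the tool goes at most 62.5 mm and 10.7 degrees, less where a joint would pass 70% of its speed; a pose out of reach is approached as far as the arm can. A call with a gripper value outside its range is refused whole. The fingers move at their own pace and stop on an object; the grip force is fixed at half the most. Time passes only in rows, so rows that repeat a pose let the fingers close. It gives the time, the measured TCP pose, the force, the opening and the grip force at its end, in the units of the state.
- read_state(): the state, without advancing time (a new reading comes with each control period).
- get_image(name): name is "side" or "top"; returns the picture (384x512x3 uint8, red, green, blue); there is no depth.
- camera_info(name): a dict with "fx", "fy", "cx", "cy" (pixels), "T" (4x4, takes a point from camera to world coordinates). Camera axes: x right, y down, z forward; pixel columns grow to the right and rows downward; lengths in mm; the calibration is good to about 2 mm. A picture is of the moment at which its call begins. camera_info takes no time and is no camera call.
- finish_job(): hands the job in; it is judged then, once.
The state is a dict: "clock": time; "qpos": joint angles; "qd": joint speeds; "tau": joint torques, N m; "eef_pos": TCP position; "tool_rot": TCP orientation; "force": force on the tool from outside, world axes, zero at the start; "torque": the same for the moment, N m; "width": finger opening in mm; "gripper_force": force on a finger pad.
Only numpy, scipy, OpenCV 4.12 (cv2) and the standard library are available. Lean on these libraries where they do the work, as an engineer would, in place of code of your own. Each camera call takes 0.05 s, during which the arm holds its last target. There are 200 camera calls.

TASK

Slide the baking tray into the small steel rack on its middle pair of rails, the pair right below the wire grid, with its handle sticking out of the open end. Push it fully home against the rear stop, lying flat on both rails, and let go; leave the wire grid where it is.

Things in the scene. Friction and masses are not known exactly. Their poses are not given: they have to be found in the camera images.
- tray_grip (a point): Centre of the upright wooden grip of the loose aluminium baking tray lying on the worktop. The grip is a block 18 mm (x) by 30 mm (y) by 50 mm high; this point is 34 mm over the tray's underside, the grip's top 59 mm. Axes are the tray's: z up, +y from the pan out along the handle. A steel strap 14 mm wide, 9 to 13 mm over the underside, joins pan and grip.
- tray_pan (a point): Centre of the tray's pan, on its underside; same axes as the grip, which lies 160 mm from here along +y. The pan is 146 mm wide (x), 150 mm long (y) and 16 mm deep. The tray weighs about 0.16 kg, mostly in the pan, so the grip must be held firmly.
- middle_rails (a point): Middle of the middle rail pair in the fixed steel rack, level with its ledge tops; the seated tray's pan centre lies here. z up; rails run along y, 156 mm long; +y looks out of the open end (robot's left). Ledges 112 mm apart, guides 14 mm high 164 mm apart, flared 18 mm at the mouth; stop bar at y = -75 mm. Other pairs 65 mm lower (empty) and higher (grid). Posts end 81 mm above; heights vary.
- wire_grid: Loose wire cooling grid, 145 x 149 x 5 mm, 0.15 kg, lying on the rack's top rails. Origin at the centre of its underside, axes like the rack's.

How it is judged:
By the outcome, as a careful person would: the job done as asked, in the order asked, and still so for the second after the job is handed in, with the robot touching nothing.
It also fails if it takes over 45 s, if anything falls off the work surface, if the arm or the gripper's body presses on something with over 40 N, if the wrist force passes 120 N, or if a joint passes its speed limit or range.

## Working session

There is one attempt and no reset: what is moved stays moved. The work goes in short steps, Python scripts to look and compute and a tool call to move; the robot and the scene stay as the last step left them, time stands still between calls to the robot, and variables do not carry over. Pictures are saved under pics/ and viewed, at most 10 in all, crops included, and the job is handed in when it is done.

Besides the shell and the picture viewer there is one more tool, called after "Emit:" as a command line: name --argument value ..., lists and objects as JSON in quotes. play_rows: Moves the arm, as the interface text tells. Its arguments: {"type":"object","properties":{"deltas":{"type":"array"}},"required":["deltas"]}

```bash
mkdir -p pics; python3 - <<'E'
from cell import *
import cv2,numpy as np
for n in("side","top"):
    im=get_image(n); cv2.imwrite(f"pics/{n}0.png",im[:,:,::-1]); c=camera_info(n); print(n,c["fx"],c["fy"],c["cx"],c["cy"]);print(np.round(c["T"],3))
s=read_state();print(s)
E
```

```text
side 413.47516128875156 413.47516128875156 255.61183152191168 186.76316918925713
[[ 9.98000e-01 -4.70000e-02  5.20000e-02  4.93931e+02]
 [-7.00000e-02 -5.95000e-01  8.01000e-01 -7.99424e+02]
 [-7.00000e-03 -8.03000e-01 -5.97000e-01  7.36627e+02]
 [ 0.00000e+00  0.00000e+00  0.00000e+00  1.00000e+00]]
top 444.0188367526703 444.0188367526703 245.1856414320931 183.61813016110193
[[-3.000000e-03 -9.830000e-01  1.860000e-01  3.142130e+02]
 [-1.000000e+00 -2.000000e-03 -2.500000e-02  2.119100e+01]
 [ 2.500000e-02 -1.860000e-01 -9.820000e-01  1.235214e+03]
 [ 0.000000e+00  0.000000e+00  0.000000e+00  1.000000e+00]]
{'clock': 0.1, 'qpos': array([-1.33781406,  0.629281  ,  0.03844879,  1.51826848, -0.02698482,
        0.99630748, -0.02001224]), 'qd': array([-0.00129013, -0.00428619,  0.00037781, -0.00118871,  0.00030729,
       -0.00137721, -0.0001813 ]), 'tau': array([ 3.36947531e-03, -5.64526355e+01,  1.23074893e+00, -1.93972778e+01,
        1.13560757e-02,  5.47212592e-03, -1.84947720e-05]), 'eef_pos': array([191.14275423, 620.66812682, 230.46324413]), 'tool_rot': array([-3.13984682e+00,  3.43599214e-05,  2.84280317e+00]), 'force': array([-0.35625321, -0.30142085,  0.53335211]), 'torque': array([-5.08953074e-02, -3.55242937e-05,  8.08466027e-03]), 'gripper_force': 0.0, 'width': 84.96956439635423}
```

View pics/side0.png

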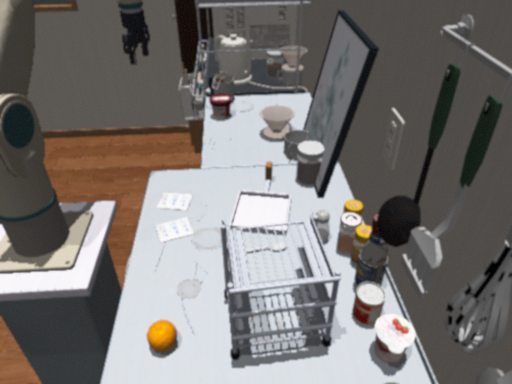

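View pics/top0.png

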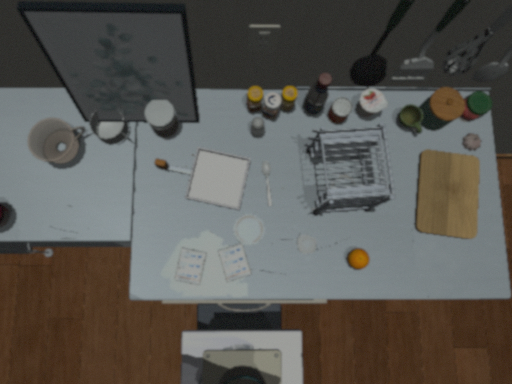

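```bash
python3 - <<'E'
import cv2,numpy as np
t=cv2.imread("pics/top0.png");s=cv2.imread("pics/side0.png")
cv2.imwrite("pics/c1.png",cv2.resize(t[115:225,145:405],None,fx=3,fy=3,interpolation=cv2.INTER_CUBIC))
cv2.imwrite("pics/c2.png",cv2.resize(s[155:365,205:355],None,fx=2.85,fy=2.85,interpolation=cv2.INTER_CUBIC))
E
```

```text
(no output)
```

View pics/c1.png

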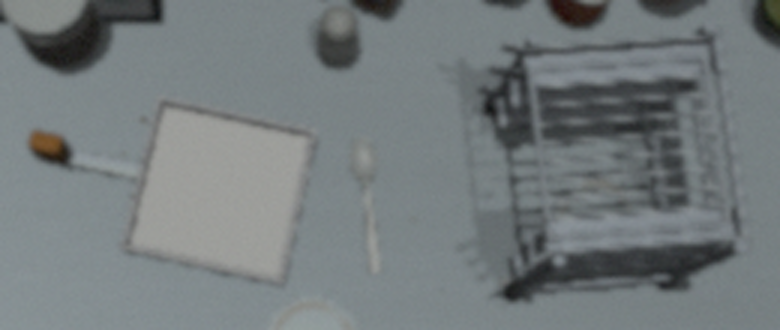

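View pics/c2.png

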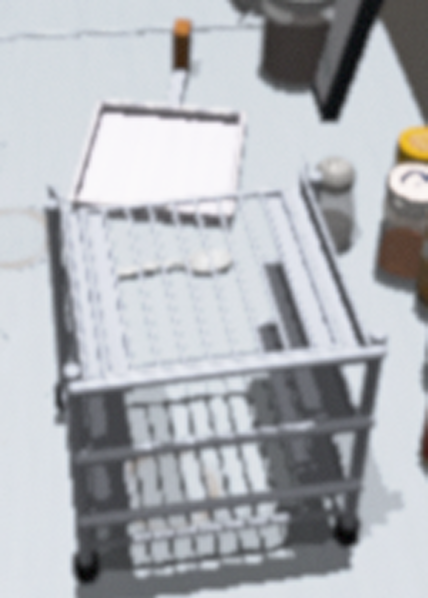

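```bash
cat > h.py <<'E'
import numpy as np,cv2
from cell import *
C={n:camera_info(n) for n in("side","top")}
def ray(n,p):
    c=C[n];d=c["T"][:3,:3]@[(p[0]-c["cx"])/c["fx"],(p[1]-c["cy"])/c["fy"],1];return c["T"][:3,3],d/np.linalg.norm(d)
def onz(n,p,z):
    o,d=ray(n,p);return o+d*(z-o[2])/d[2]
def tri(ps,pt):
    (a,u),(b,v)=ray("side",ps),ray("top",pt)
    k=np.linalg.lstsq(np.c_[u,-v],b-a,rcond=None)[0];p,q=a+k[0]*u,b+k[1]*v
    return (p+q)/2,np.linalg.norm(p-q)
def proj(n,P):
    c=C[n];q=np.linalg.inv(c["T"])@np.r_[P,1];return np.array([c["fx"]*q[0]/q[2]+c["cx"],c["fy"]*q[1]/q[2]+c["cy"]])
E
python3 - <<'E'
from h import *
np.set_printoptions(precision=1,suppress=True)
S=lambda x,y:(x/2.85+205-.3,y/2.85+155-.3)
T=lambda x,y:(x/3+145-.33,y/3+115-.33)
for k,s,t in [("NL",(72,370),(740,247)),("NR",(375,345),(712,37)),("FL",(52,197),(548,258)),("FR",(308,167),(521,50)),("grip",(182,27),(48,146)),("footNL",(88,570),(680,285)),("footFL",(62,405),(515,290))]:
    print(k,*tri(S(*s),T(*t)))
print("NRfoot",onz("side",S(347,535),5),"FRfoot",onz("top",T(490,105),5),onz("side",S(88,570),5),onz("top",T(515,290),5))
for b in [(220,440),(220,503)]: # rear bar heights: plane y from NL/NR posts
    o,d=ray("side",S(*b));
    for y in(-257,-250,-245):print(b,o+d*(y-o[1])/d[1])
# tray
im=cv2.imread("pics/top0.png");hsv=cv2.cvtColor(im,cv2.COLOR_BGR2HSV)
g=np.array([[T(163,102),T(315,131),T(283,283),T(127,251)]])[0]
P=np.array([onz("top",p,16) for p in g]);print("pan",P,P.mean(0),[np.linalg.norm(P[i]-P[(i+1)%4]) for i in range(4)])
for n in("top","side"):
    im=cv2.imread(f"pics/{n}0.png");hsv=cv2.cvtColor(im,cv2.COLOR_BGR2HSV)
    m=cv2.inRange(hsv,(4,110,60),(22,255,255));
    k,l,st,ce=cv2.connectedComponentsWithStats(m)
    print(n,[(st[i],ce[i]) for i in range(1,k) if 15<st[i][4]<200])
E
```

```text
NL [ 478.6 -350.8  205.7] 2.543323013483357
NR [ 655.2 -341.4  200.1] 6.504888516982662
FL [ 469.  -198.8  203.7] 0.5701996260298312
FR [ 643.  -183.3  204.3] 8.244045697585094
grip [596.1 220.6  57. ] 6.802588952650559
footNL [ 476.8 -360.5   15.5] 10.387359706003755
footFL [ 467.4 -210.2    0.2] 2.959322103669157
NRfoot [ 660.9 -340.1    5. ] FRfoot [ 646.4 -190.9    5. ] [ 481.8 -353.1    5. ] [ 468.3 -209.1    5. ]
(220, 440) [ 582.7 -257.     7.1]
(220, 440) [ 583.9 -250.    -2.3]
(220, 440) [ 584.7 -245.    -9. ]
(220, 503) [ 585.2 -257.   -71.8]
(220, 503) [ 586.4 -250.   -82.3]
(220, 503) [ 587.2 -245.   -89.7]
pan [[645.2 120.6  16. ]
 [617.6 -22.7  16. ]
 [473.4   7.5  16. ]
 [503.  151.4  16. ]] [559.8  64.2  16. ] [np.float64(145.9870719697736), np.float64(147.3303492875701), np.float64(146.9953440645978), np.float64(145.4924452943133)]
top [(array([248,  85,  15,  14, 134], dtype=int32), array([255.3,  91.7])), (array([282,  85,  15,  16, 127], dtype=int32), array([289.5,  91.4])), (array([497, 154,  15,   3,  40], dtype=int32), array([503.9, 155.1])), (array([421, 159, 
[... 439 characters left out ...]
9,  33], dtype=int32), array([429.5, 226.3])), (array([435, 224,   9,   9,  27], dtype=int32), array([438.7, 228.7])), (array([447, 228,   9,   7,  20], dtype=int32), array([450. , 231.3])), (array([ 33, 247,  14,   4,  32], dtype=int32), array([ 39.8, 248.2]))]
side [(array([267, 163,   4,  15,  52], dtype=int32), array([268.3, 169.5])), (array([345, 199,  19,  16, 195], dtype=int32), array([354.2, 206. ])), (array([352, 247,   6,  14,  59], dtype=int32), array([354.9, 253.8])), (array([354, 299,  22,  19, 116], dtype=int32), array([361.7, 308.3])), (array([354, 315,  13,   9,  22], dtype=int32), array([360.1, 319.6])), (array([395, 319,  13,  12,  24], dtype=int32), array([401. , 325.7]))]
```

```bash
cat >> h.py <<'E'
from scipy.spatial.transform import Rotation as R
def mv(p,yaw,s=None):
    s=s or read_state();A=R.from_euler("xyz",s["tool_rot"]);B=R.from_euler("xyz",[np.pi,0,yaw])
    return np.round(A.inv().apply(np.array(p)-s["eef_pos"]),1),np.round((A.inv()*B).as_rotvec(),3)
E
python3 - <<'E'
from h import *
print(onz("top",(160.2,162.7),57),onz("side",(268.3,169.5),34),onz("side",(268.3,163.),59))
print(mv([592,221,130],1.38))
E
```

```text
[594.38783759 221.62067863  57.        ] [599.56061393 227.80554094  34.        ] [599.04629722 225.45738842  59.        ]
(array([-500.7, -263.8,  100.9]), array([-1.000e-03,  1.000e-03,  1.463e+00]))
```

Emit:
play_rows --deltas '[-500, -265, 60, 0, 0, 1.463, 1, -500, -265, 60, 0, 0, 1.463, 1, -500, -265, 60, 0, 0, 1.463, 1, -500, -265, 60, 0, 0, 1.463, 1, -500, -265, 60, 0, 0, 1.463, 1, -500, -265, 60, 0, 0, 1.463, 1, -500, -265, 60, 0, 0, 1.463, 1, -500, -265, 60, 0, 0, 1.463, 1, -500, -265, 60, 0, 0, 1.463, 1, -500, -265, 60, 0, 0, 1.463, 1]'

```text
clock: 1.35
eef_pos: [594.3, 214.1, 170.7]
tool_rot: [3.139, 0.004, 1.371]
force: [-0.4, 0.3, -0.1]
width: 85.6
gripper_force: 0.0
```

```bash
python3 - <<'E'
from h import *
s=read_state();print(s["clock"],s["eef_pos"],s["tool_rot"],s["qpos"].round(2))
a=get_image("side")
cv2.imwrite("pics/a1.png",cv2.resize(a[60:210,180:360],None,fx=4,fy=4,interpolation=cv2.INTER_CUBIC)[:,:,::-1])
print(mv([595,221,100],1.38,s),mv([594,221,15],1.38,s))
E
```

```text
1.35 [594.34606563 214.05051168 170.70983999] [3.13915072 0.00382798 1.37124643] [-0.63  0.7   0.4   1.64 -0.33  0.87 -0.3 ]
(array([ 7.2, -0.9, 70.7]), array([ 0.002,  0.004, -0.009])) (array([  7.3,  -2.1, 155.7]), array([ 0.002,  0.004, -0.009]))
```

View pics/a1.png

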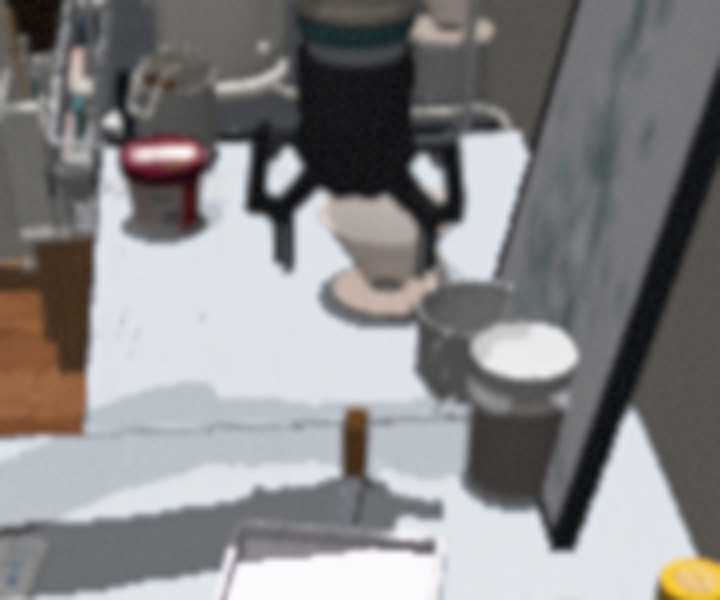

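Emit:
play_rows --deltas '[7, -1.5, 60, 0.002, 0.004, 0, 1, 7, -1.5, 110, 0.002, 0.004, 0, 1, 7, -1.5, 140, 0.002, 0.004, 0, 1, 7, -1.5, 154, 0.002, 0.004, 0, 1, 7, -1.5, 154, 0.002, 0.004, 0, 1, 7, -1.5, 154, 0.002, 0.004, 0, 0, 7, -1.5, 154, 0.002, 0.004, 0, 0, 7, -1.5, 154, 0.002, 0.004, 0, 0, 7, -1.5, 154, 0.002, 0.004, 0, 0, 7, -1.5, 154, 0.002, 0.004, 0, 0]'

```text
clock: 2.65
eef_pos: [591.6, 228.1, 17.9]
tool_rot: [-3.141, -0.005, 1.38]
force: [0.5, 1.0, 2.5]
width: 17.5
gripper_force: 59.9
```

Emit:
play_rows --deltas '[0, 0, 0, 0, 0, 0, 1, 0, 0, 0, 0, 0, 0, 1, 0, 0, 0, 0, 0, 0, 1, -6, 1, 2, 0, 0, 0, 1, -6, 1, 2, 0, 0, 0, 0, -6, 1, 2, 0, 0, 0, 0, -6, 1, 2, 0, 0, 0, 0, -6, 1, 2, 0, 0, 0, 0, -6, 1, 2, 0, 0, 0, 0, -6, 1, 2, 0, 0, 0, 0]'

```text
clock: 3.9
eef_pos: [591.0, 222.0, 15.4]
tool_rot: [-3.14, -0.004, 1.38]
force: [-0.5, 0.9, 1.2]
width: 17.4
gripper_force: 61.5
```

Emit:
play_rows --deltas '[0, 0, -10, 0, 0, 0, 0, 0, 0, -25, 0, 0, 0, 0, 0, 0, -50, 0, 0, 0, 0, 0, 0, -75, 0, 0, 0, 0, 0, 0, -100, 0, 0, 0, 0, 0, 0, -125, 0, 0, 0, 0, 0, 0, -130, 0, 0, 0, 0, 0, 0, -130, 0, 0, 0, 0]'

```text
clock: 4.9
eef_pos: [590.8, 221.4, 145.5]
tool_rot: [-3.14, -0.004, 1.38]
force: [0.6, -0.8, -2.6]
width: 17.2
gripper_force: 61.1
```

```bash
python3 - <<'E'
from h import *
s=read_state();print(s["clock"],s["eef_pos"],s["tool_rot"],s["torque"])
a=get_image("side");b=get_image("top")
cv2.imwrite("pics/s2.png",a[:,:,::-1]);cv2.imwrite("pics/t2.png",b[:,:,::-1])
A=cv2.resize(a[60:240,180:350],None,fx=2.3,fy=2.3,interpolation=cv2.INTER_CUBIC);B=cv2.resize(b[90:240,130:280],None,fx=2.6,fy=2.6,interpolation=cv2.INTER_CUBIC)
o=np.zeros((414,391+390,3),np.uint8);o[:A.shape[0],:391]=A[:414,:391];o[:390,391:]=B[:390,:390];cv2.imwrite("pics/m2.png",o[:,:,::-1])
E
```

```text
4.9 [590.82025152 221.3728264  145.48389109] [-3.13965111 -0.00439141  1.37972933] [0.18730557 0.00701424 0.04465295]
```

View pics/m2.png

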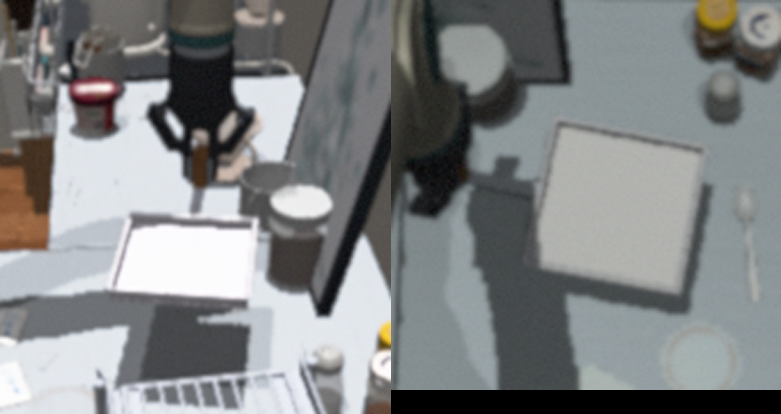

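```bash
python3 - <<'E'
from h import *
np.set_printoptions(precision=1,suppress=True)
S=lambda x,y:(x/2.3+180-.3,y/2.3+60-.3)
T=lambda x,y:(x/2.6+130-.3,y/2.6+90-.3)
P=[]
for k,s,t in [("NL",(112,291),(292,293)),("NR",(247,302),(313,150)),("FR",(257,219),(167,123)),("FL",(130,214),(147,268))]:
    p,e=tri(S(*s),T(*t));P.append(p);print(k,p,e)
P=np.array(P);print(P.mean(0));d=P[2]+P[3]-P[0]-P[1];print(d/2,np.arctan2(-d[0],d[1]),P.mean(0)+160*np.array([*d[:2],0])/np.hypot(*d[:2]))
E
```

```text
NL [476.9   1.9 144.3] 7.445061346044173
NR [618.1 -19.5 138. ] 3.9934389420853376
FR [645.3 123.5 147.3] 9.939031289249023
FL [500.  139.6 152. ] 8.26307927034529
[560.1  61.4 145.4]
[ 25.2 140.3   8.5] -0.1776192819384206 [588.3 218.8 145.4]
```

```bash
python3 - <<'E'
from h import *
print(mv([537,81,160],1.638))
E
```

```text
(array([-147.7,  -25.6,  -16.1]), array([-0.003, -0.004, -0.258]))
```

Emit:
play_rows --deltas '[-15, -3, -5, 0, 0, -0.03, 0, -40, -8, -10, 0, 0, -0.08, 0, -70, -13, -15, 0, 0, -0.13, 0, -100, -18, -15, 0, 0, -0.18, 0, -125, -22, -15, 0, 0, -0.23, 0, -140, -24, -15, 0, 0, -0.25, 0, -147, -25.5, -15, 0, 0, -0.258, 0, -147, -25.5, -15, 0, 0, -0.258, 0, -147, -25.5, -15, 0, 0, -0.258, 0]'

```text
clock: 6.12
eef_pos: [538.2, 82.7, 159.5]
tool_rot: [-3.141, -0.005, 1.639]
force: [-0.1, 0.1, -1.5]
width: 17.3
gripper_force: 61.1
```

```bash
python3 - <<'E'
from h import *
s=read_state();print(s["clock"],s["eef_pos"],s["tool_rot"],s["torque"])
a=get_image("side");b=get_image("top")
cv2.imwrite("pics/s3.png",a[:,:,::-1]);cv2.imwrite("pics/t3.png",b[:,:,::-1])
A=cv2.resize(a[150:350,215:345],None,fx=3,fy=3,interpolation=cv2.INTER_CUBIC);B=cv2.resize(b[110:225,210:400],None,fx=2.1,fy=2.1,interpolation=cv2.INTER_CUBIC)
o=np.zeros((600,390+399,3),np.uint8);o[:600,:390]=A;o[:B.shape[0],390:390+B.shape[1]]=B;cv2.imwrite("pics/m3.png",o[:,:,::-1])
E
```

```text
6.125 [538.24936155  82.7155866  159.49273316] [-3.14060635 -0.0048241   1.63868422] [ 0.19802533  0.01422155 -0.00789423]
```

View pics/m3.png

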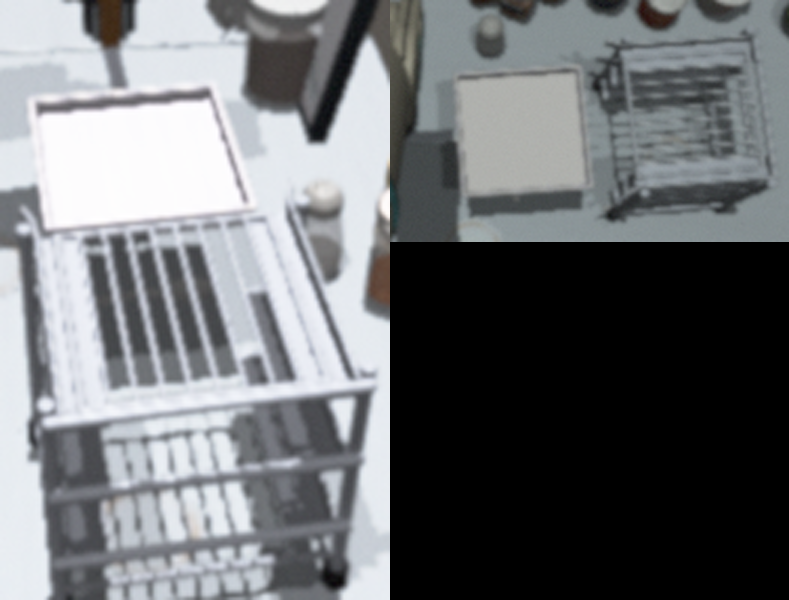

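```bash
python3 - <<'E'
from h import *
np.set_printoptions(precision=1,suppress=True)
S=lambda x,y:(x/3+215-.33,y/3+150-.33)
T=lambda x,y:((x-390)/2.1+210-.25,y/2.1+110-.25)
T1=lambda x,y:(x/3+145-.33,y/3+115-.33)
for n,f,rk,pn in [("side",S,[S(45,405),S(370,378),S(292,197),S(25,228)],[S(42,230),S(257,208),S(215,88),S(32,95)]),
  ("top",T,[T1(740,247),T1(712,37),T1(521,50),T1(548,258)],[T(592,190),T(582,68),T(457,71),T(463,195)])]:
    r=np.array([onz(n,p,204) for p in rk])[:,:2];q=np.array([onz(n,p,158) for p in pn])[:,:2]
    for v in(r,q):
        d=v[2]+v[3]-v[0]-v[1];e=v[1]+v[2]-v[0]-v[3];print(n,v.mean(0),"yaw y",np.arctan2(-d[0],d[1]),"yaw x",np.arctan2(e[1],e[0]),np.hypot(*d)/2,np.hypot(*e)/2)
    dd=q.mean(0)-r.mean(0);print(" offset",dd,"lateral",dd@[np.cos(.07),np.sin(.07)],"long",dd@[-np.sin(.07),np.cos(.07)])
E
```

```text
side [ 563.4 -271.2] yaw y 0.0845383442727934 yaw x 0.062448812538055044 151.23809622755147 178.59141138926273
side [551.  -73.3] yaw y 0.0514004603766033 yaw x 0.03133463362138355 154.07036924191033 149.31711075298904
 offset [-12.4 198. ] lateral 1.4754176494421622 long 198.36196259654008
top [ 558.9 -268.3] yaw y 0.0667411720728524 yaw x 0.0796701486703033 155.04108446772162 172.10320707223391
top [548.1 -76.4] yaw y 0.03438389051902392 yaw x 0.049052186243132616 150.79011635012546 149.09927083346
 offset [-10.8 191.9] lateral 2.6222278171754096 long 192.179289354813
```

Emit:
play_rows --deltas '[0, -4, 0, 0, 0, -0.015, 0, 0, -7, 0, 0, 0, -0.03, 0, -10, -7, 0, 0, 0, -0.03, 0, -25, -7, 0, 0, 0, -0.03, 0, -40, -7, 0, 0, 0, -0.03, 0, -55, -7, 0, 0, 0, -0.03, 0, -70, -7, 0, 0, 0, -0.03, 0, -80, -7, 0, 0, 0, -0.03, 0, -80, -7, 0, 0, 0, -0.03, 0]'

```text
clock: 7.35
eef_pos: [536.5, 0.4, 159.4]
tool_rot: [-3.141, -0.004, 1.666]
force: [0.3, 0.2, -1.7]
width: 17.2
gripper_force: 61.0
```

```bash
python3 - <<'E'
from h import *
s=read_state();print(s["clock"],s["eef_pos"],s["tool_rot"],s["torque"],s["force"])
a=get_image("side");b=get_image("top")
cv2.imwrite("pics/s4.png",a[:,:,::-1]);cv2.imwrite("pics/t4.png",b[:,:,::-1])
A=cv2.resize(a[190:350,215:345],None,fx=3.1,fy=3.1,interpolation=cv2.INTER_CUBIC);B=cv2.resize(b[115:220,260:400],None,fx=2.8,fy=2.8,interpolation=cv2.INTER_CUBIC)
o=np.zeros((A.shape[0],A.shape[1]+B.shape[1],3),np.uint8);o[:,:A.shape[1]]=A;o[:B.shape[0],A.shape[1]:]=B;cv2.imwrite("pics/m4.png",o[:,:,::-1]);print(o.shape,A.shape)
E
```

```text
7.35 [5.36473921e+02 3.76235929e-01 1.59390152e+02] [-3.14077175 -0.00417028  1.66611252] [ 0.22302902  0.02402014 -0.02489074] [ 0.28266122  0.18124615 -1.68708129]
(496, 795, 3) (496, 403, 3)
```

View pics/m4.png

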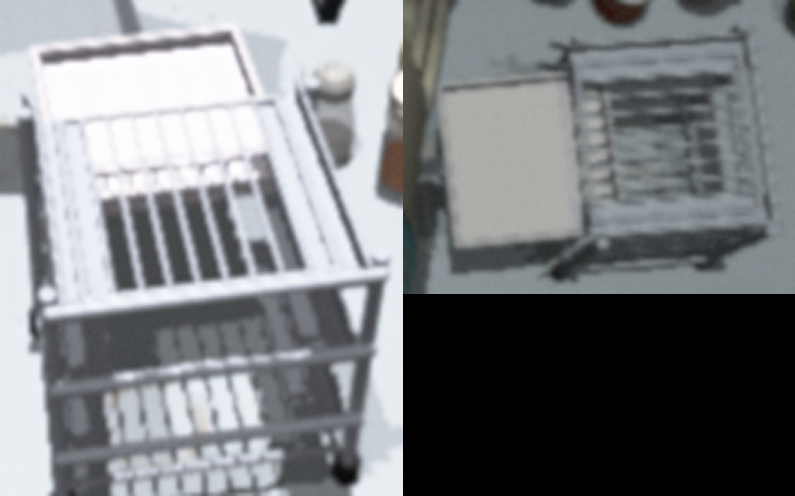

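```bash
python3 - <<'E'
from h import *
np.set_printoptions(precision=1,suppress=True)
S=lambda x,y:(x/3.1+215-.33,y/3.1+190-.33)
T=lambda x,y:((x-403)/2.8+260-.33,y/2.8+115-.33)
ax=np.array([np.cos(.073),np.sin(.073)])
for n,rk,pn in [("side",[S(47,295),S(380,262),S(307,84),S(25,110)],[S(32,48),S(238,33)]),("top",[T(770,230),T(745,38),T(570,47),T(600,242)],[T(455,248),T(443,86),T(585,240),T(578,73)])]:
    r=np.array([onz(n,p,204) for p in rk])[:,:2].mean(0);q=np.array([onz(n,p,159) for p in pn])[:,:2]
    print(n,r,q,"edge lat",(q-r)@ax,"long",(q-r)@[-ax[1],ax[0]])
E
```

```text
side [ 563.9 -271.3] [[472.1 -86.7]
 [620.9 -81.2]] edge lat [-78.1  70.7] long [190.8 185.4]
top [ 557.9 -270. ] [[ 468.9  -87.1]
 [ 615.7  -78.8]
 [ 476.1 -201.8]
 [ 628.3 -201. ]] edge lat [-75.4  71.6 -76.6  75.2] long [188.8 186.4  74.   63.7]
```

Emit:
play_rows --deltas '[-12, 0, 0, 0, 0, 0, 0, -26, 0, 0, 0, 0, 0, 0, -40, 0, 0, 0, 0, 0, 0, -54, 0, 0, 0, 0, 0, 0, -68, 0, 0, 0, 0, 0, 0, -82, 0, 0, 0, 0, 0, 0, -90, 0, 0, 0, 0, 0, 0, -95, 0, 0, 0, 0, 0, 0, -95, 0, 0, 0, 0, 0, 0]'

```text
clock: 8.57
eef_pos: [545.6, -93.2, 158.9]
tool_rot: [-3.141, -0.005, 1.668]
force: [0.1, 0.5, -1.5]
width: 17.4
gripper_force: 61.0
```

Emit:
play_rows --deltas '[0, 0, 3, 0, 0, 0, 0, 0, 0, 6, 0, 0, 0, 0, 0, 0, 8, 0, 0, 0, 0, 0, 0, 8, 0, 0, 0, 0]'

```text
clock: 9.07
eef_pos: [545.5, -92.9, 150.7]
tool_rot: [-3.14, -0.005, 1.668]
force: [-0.1, 0.6, -1.8]
width: 17.3
gripper_force: 61.0
```

Emit:
play_rows --deltas '[0, 0, 2, 0, 0, 0, 0, 0, 0, 4, 0, 0, 0, 0, 0, 0, 4, 0, 0, 0, 0]'

```text
clock: 9.45
eef_pos: [545.5, -93.0, 146.8]
tool_rot: [-3.14, -0.005, 1.668]
force: [0.2, 0.5, -1.8]
width: 17.3
gripper_force: 61.0
```

Emit:
play_rows --deltas '[0, 0, 2, 0, 0, 0, 0, 0, 0, 3, 0, 0, 0, 0, 0, 0, 3, 0, 0, 0, 0]'

```text
clock: 9.82
eef_pos: [545.5, -93.0, 143.9]
tool_rot: [-3.141, -0.004, 1.668]
force: [0.3, 0.3, -1.5]
width: 17.1
gripper_force: 61.0
```

Emit:
play_rows --deltas '[0, 0, 2, 0, 0, 0, 0, 0, 0, 3, 0, 0, 0, 0, 0, 0, 3, 0, 0, 0, 0]'

```text
clock: 10.2
eef_pos: [545.7, -92.9, 141.3]
tool_rot: [-3.141, -0.004, 1.668]
force: [-2.0, 1.3, 4.2]
width: 17.3
gripper_force: 61.8
```

Emit:
play_rows --deltas '[0, 0, 2, 0, 0, 0, 0, 0, 0, 2, 0, 0, 0, 0]'

```text
clock: 10.45
eef_pos: [545.9, -92.5, 139.7]
tool_rot: [3.142, -0.005, 1.669]
force: [-2.1, 3.2, 7.6]
width: 17.5
gripper_force: 62.5
```

Emit:
play_rows --deltas '[-4, 0, 0, 0, 0, 0, 0, -8, 0, 0, 0, 0, 0, 0, -11, 0, 0, 0, 0, 0, 0, -11, 0, 0, 0, 0, 0, 0]'

```text
clock: 10.95
eef_pos: [547.9, -102.5, 140.0]
tool_rot: [3.14, -0.006, 1.669]
force: [-1.1, 4.3, 9.1]
width: 17.4
gripper_force: 62.5
```

Emit:
play_rows --deltas '[-3, 0, 0, 0, 0, 0, 0, -5, 0, 0, 0, 0, 0, 0, -5, 0, 0, 0, 0, 0, 0]'

```text
clock: 11.32
eef_pos: [548.4, -107.0, 140.1]
tool_rot: [3.14, -0.006, 1.669]
force: [-0.6, 5.0, 9.2]
width: 17.4
gripper_force: 62.6
```

Emit:
play_rows --deltas '[-2, 0, 0, 0, 0, 0, 0, -4, 0, 0, 0, 0, 0, 0, -4, 0, 0, 0, 0, 0, 0]'

```text
clock: 11.7
eef_pos: [548.9, -110.8, 140.2]
tool_rot: [3.14, -0.007, 1.669]
force: [-1.3, 6.6, 10.3]
width: 17.5
gripper_force: 62.7
```

Emit:
play_rows --deltas '[-2, 0, 0, 0, 0, 0, 0, -3, 0, 0, 0, 0, 0, 0, -3, 0, 0, 0, 0, 0, 0]'

```text
clock: 12.08
eef_pos: [549.2, -112.9, 140.2]
tool_rot: [3.14, -0.008, 1.67]
force: [-0.9, 8.3, 12.5]
width: 17.3
gripper_force: 63.0
```

Emit:
play_rows --deltas '[-2, 0, 0, 0, 0, 0, 0, -3, 0, 0, 0, 0, 0, 0, -3, 0, 0, 0, 0, 0, 0]'

```text
clock: 12.45
eef_pos: [549.2, -113.0, 140.2]
tool_rot: [3.14, -0.012, 1.671]
force: [-1.9, 13.8, 14.2]
width: 17.7
gripper_force: 63.2
```

```bash
python3 - <<'E'
from h import *
s=read_state();print(s["clock"],s["eef_pos"],s["tool_rot"],s["torque"],s["force"])
a=get_image("side");b=get_image("top")
cv2.imwrite("pics/s5.png",a[:,:,::-1]);cv2.imwrite("pics/t5.png",b[:,:,::-1])
A=cv2.resize(a[190:350,215:345],None,fx=3.1,fy=3.1,interpolation=cv2.INTER_CUBIC);B=cv2.resize(b[115:220,260:400],None,fx=2.8,fy=2.8,interpolation=cv2.INTER_CUBIC)
o=np.zeros((A.shape[0],A.shape[1]+B.shape[1],3),np.uint8);o[:,:A.shape[1]]=A;o[:B.shape[0],A.shape[1]:]=B;cv2.imwrite("pics/m5.png",o[:,:,::-1])
E
```

```text
12.45 [ 549.24594474 -113.00729874  140.16458794] [ 3.14041503 -0.01155928  1.67089926] [ 2.19859204  0.37917844 -0.24219411] [-1.91350464 13.83709443 14.22510231]
```

View pics/m5.png

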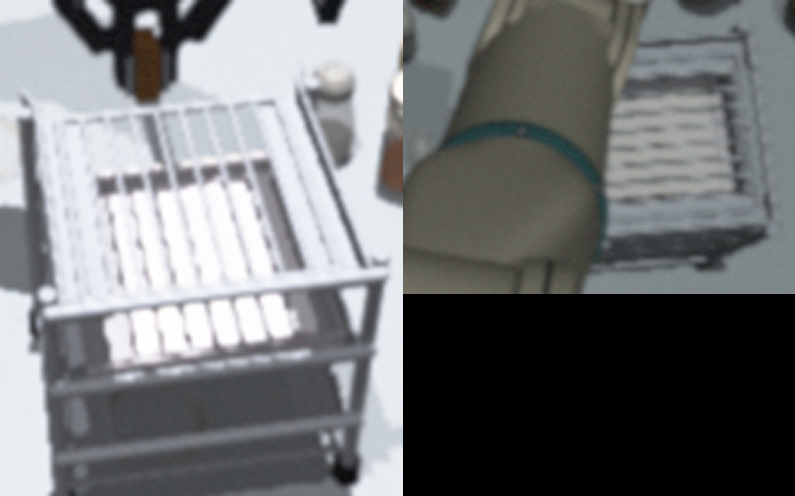

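Emit:
play_rows --deltas '[0, 0, -2, 0, 0, 0, 0, 0, 0, -2, 0, 0, 0, 0]'

```text
clock: 12.8
eef_pos: [549.0, -113.1, 140.8]
tool_rot: [3.141, -0.011, 1.671]
force: [1.2, 11.3, 1.8]
width: 17.2
gripper_force: 61.4
```

Emit:
play_rows --deltas '[0, 0, 0, 0, 0, 0, 0.5, 0, 0, 0, 0, 0, 0, 1, 0, 0, 0, 0, 0, 0, 1, 0, 0, 0, 0, 0, 0, 1]'

```text
clock: 13.3
eef_pos: [548.1, -119.4, 140.8]
tool_rot: [-3.141, -0.004, 1.667]
force: [0.2, 1.1, -0.1]
width: 85.1
gripper_force: 0.0
```

Emit:
play_rows --deltas '[6, 0, -10, 0, 0, 0, 1, 6, 0, -40, 0, 0, 0, 1, 6, 0, -80, 0, 0, 0, 1, 40, 0, -110, 0, 0, 0, 1, 90, 0, -110, 0, 0, 0, 1, 150, 0, -110, 0, 0, 0, 1, 210, 0, -110, 0, 0, 0, 1, 250, 0, -110, 0, 0, 0, 1, 250, 0, -110, 0, 0, 0, 1]'

```text
clock: 14.42
eef_pos: [523.2, 134.4, 252.4]
tool_rot: [-3.141, -0.007, 1.675]
force: [1.0, -0.2, -0.1]
width: 85.8
gripper_force: 0.0
```

```bash
python3 - <<'E'
from h import *
a=get_image("side");b=get_image("top")
cv2.imwrite("pics/s6.png",a[:,:,::-1]);cv2.imwrite("pics/t6.png",b[:,:,::-1])
A=cv2.resize(a[160:350,215:345],None,fx=3.1,fy=3.1,interpolation=cv2.INTER_CUBIC);B=cv2.resize(b[115:220,260:400],None,fx=2.8,fy=2.8,interpolation=cv2.INTER_CUBIC)
o=np.zeros((A.shape[0],A.shape[1]+B.shape[1],3),np.uint8);o[:,:A.shape[1]]=A;o[:B.shape[0],A.shape[1]:]=B;cv2.imwrite("pics/m6.png",o[:,:,::-1])
E
```

```text
(no output)
```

View pics/m6.png

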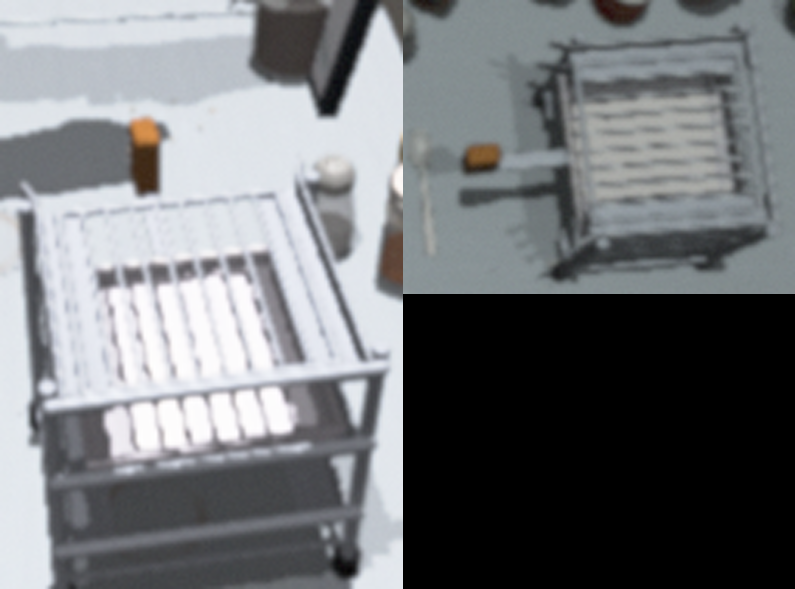

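```bash
python3 - <<'E'
from h import *
np.set_printoptions(precision=3,suppress=True)
S=lambda x,y:(x/3.1+215-.33,y/3.1+160-.33)
T=lambda x,y:((x-403)/2.8+260-.33,y/2.8+115-.33)
g=tri(S(145,126),T(484,151));print("grip top",g)
for nm,l,r,z in [("rim",(88,463),(310,447),139),("bar",(52,482),(372,442),130),("far rim",(97,268),(268,247),139)]:
    a,b=onz("side",S(*l),z),onz("side",S(*r),z);print(nm,a,b,np.arctan2(b[1]-a[1],b[0]-a[0]))
# strap direction in top
a,b=onz("top",T(500,162),134),onz("top",T(567,158),134);print("strap",np.arctan2(-(a-b)[0],(a-b)[1]))
print("grip bottom",onz("side",S(147,191),132))
im=cv2.imread("pics/s6.png")[:,:,::-1];print(im[296:314,240:318:7].mean(2).astype(int))
E
```

```text
grip top (array([ 550.378, -110.896,  186.781]), np.float64(1.2045932691134855))
rim [ 499.598 -349.895  139.   ] [ 625.263 -348.458  139.   ] 0.011431757240543756
bar [ 478.999 -354.362  130.   ] [ 663.439 -340.886  130.   ] 0.07293331821175633
far rim [ 512.463 -197.229  139.   ] [ 627.162 -186.318  139.   ] 0.09484524540101351
strap 0.06309419242699918
grip bottom [ 552.058 -116.095  132.   ]
[[102  98 237 252 252 241 236 252 252 252 165 102]
 [103  97 237 252 251 228 243 252 252 252 132  95]
 [106  91 237 252 247 198 246 252 251 248 108  92]
 [108  89 238 252 244 160 247 252 244 217  98  93]
 [109  89 237 252 244 154 245 251 211 148  92  92]
 [114  90 238 252 244 184 232 230 152 118  93  91]
 [113  88 237 252 241 207 196 181 120 108 114  97]
 [112  88 238 251 228 217 160 146 106 118 166 109]
 [114  90 238 242 188 224 155 124 124 144 202 116]
 [115  88 232 228 154 202 139 139 154 142 180 113]
 [110  87 209 227 152 148 143 171 151 127 133 100]
 [ 98  89 179 205 140 142 173 162 129 113  99  86]
 [ 84 100 167 150 146 178 163 131 111  97  83  76]
 [ 74 111 147 123 179 168 132 109  96  79  77  75]
 [ 72 105 154 139 171 134 110  92  78  71  73  72]
 [ 75 102 188 140 133 108  90  77  70  70  74  76]
 [ 91 110 175 127 107  89  76  72  70  70  73  72]
 [108 120 136 105  86  75  70  69  70  70  74  74]]
```

```bash
python3 -c "from cell import *;print(finish_job())"
```

```text
the job is handed in; nothing more can be done
None
```

I slid the tray onto the middle rails under the wire grid, pushed it until it stalled at the rear stop, let go and handed the job in at about 14.5 s. The last images show it square and within about 1 mm of the estimated seat, with the grid undisturbed.

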